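# Shut the resin curing drawer and pin it

### The job

Push the open drawer of the white curing box fully home, without slamming it, until it clicks in at its catch. Then take the red-gripped steel pin and pass it, from either side, right through the three eyelet plates on top of the box so that it locks the drawer, and leave it there. Do not upset or shift the cups, bottle, tape or squeegee.

Things in the scene. Friction and masses are not known exactly. Their poses are not given: they have to be found in the camera images.
- cab: White sheet-metal UV curing box with an amber window, fixed to the bench: 240 mm deep (x), 220 wide (y), 100 tall; origin at the centre of its underside. Its front (-x) faces the robot; the blue drawer slides out there. At the front of its top stands a fork of two upright steel plates, 28 mm long (x), 6 mm thick, centred at y = -15 and +15 mm, up to z = 131 mm, with 11 mm round holes.
- eye_mid (a point): Middle of the fork, on the axis of its two 11 mm holes: at (-106, 0, 118) mm in the box's frame, with the box's axes; the holes run along y, and are countersunk. The fork's outer faces are at y = -18 and +18 mm. A 6 mm brass plate on the drawer, with a 13 mm hole, stands between the two steel plates, in line with their holes, only when the drawer is home.
- drawer (a joint): How far the drawer is out, m: 0 is fully home, 0.125 the most. It has no handle: push its front. A sprung ball catch resists with about 5 N between 13 and 5 mm, pushes the drawer back out if it is left there, and draws it in the last 3 mm.
- drawer_face (a point): On the outer face of the blue drawer front (210 mm wide along y, 12 thick, from 7 to 97 mm above the bench, with a yellow strip): the middle of its top edge. Axes as the box's: the face looks to -x. A brass eyelet plate stands over the drawer front's middle, 28 mm long along x, its hole 26 mm behind the face, up to z = 131 mm.
- pin: Locking pin lying flat on the bench: a red square grip 55 mm long (x), 20 x 20 mm in section, and a steel shaft 8 mm in diameter and 70 mm long that leaves the middle of the grip's +x end and has a tapered tip. 60 g. Origin at the centre of the grip's underside; x points along the shaft to the tip.
- pin_grip (a point): Centre of the pin's red grip, 10 mm above its underside, on the shaft's axis.
- pin_tip (a point): Tip of the pin's shaft, 97.5 mm along x from the grip's centre, on the shaft's axis.
- cup_a: Bystander: small white paper cup with a blue band, half full of hard orange resin, 60 mm tall, 58 mm across the rim; origin at the centre of its underside. Stands on the bench.
- cup_b: Bystander: small white paper cup with a blue band, half full of hard blue resin, 60 mm tall, 58 mm across the rim; origin at the centre of its underside. Stands on the bench.
- cup_c: Bystander: small white paper cup with a blue band, half full of hard yellow resin, 60 mm tall, 58 mm across the rim; origin at the centre of its underside. Stands on top of the curing box.
- tape: Bystander: roll of yellow tape lying flat on the bench, 92 mm across, 36 mm tall; origin at the centre of its underside.
- bottle: Bystander: white plastic bottle with a red cap standing on the bench in front of the drawer, 52 mm across, 125 mm tall; origin at the centre of its underside.
- squeegee: Bystander: green plastic squeegee lying on top of the curing box, 45 x 90 x 12 mm; origin at the centre of its underside.
Things that resemble listed ones, but are neither listed nor needed, are in the scene too. Several things look just like the pin: the one meant starts farthest to the robot's left.

How it is judged:
By the outcome, as a careful person would: the job done as asked, in the order asked, and still so for the second after the job is handed in, with the robot touching nothing.
It also fails if it takes over 64 s, if anything falls off the work surface, if the arm or the gripper's body presses on something with over 40 N, if the wrist force passes 120 N, or if a joint passes its speed limit or range.

### The arm

A 6-joint arm with a two-finger parallel gripper is mounted at the origin on the work surface. World frame = base frame: x ahead of the robot, y to its left, z up, the work surface at z = 0. Lengths are in m, angles in rad, forces in N, time in s.
With the tool pointing down it reaches from about 0.35 to 0.875 m from the base axis. Payload 15.5 kg.
Tool frame: the origin (TCP) lies midway between the tips of the shut fingers; the grasp point (between the pads) lies 19 mm behind it; z points along the fingers, y is the line along which they close (so a half turn about z gives the same grasp; the last joint's range is limited). The gripper opens to 85 mm and grips with 20 to 120 N. Pads are 22 mm wide; open, the fingers measure 114 mm over their backs; the gripper's body (76 mm by 85 mm) begins 54 mm behind the grasp point. The pads swing forward as they close: fully open they stand 13 mm farther back than shut.
Start: joints at [1.125, 0.494, 1.345, -0, 1.302, -0.096], TCP at [0.214, 0.587, 0.231] pointing down, gripper open.
Joint ranges: [-2.91, 2.91], [-0.82, 2.16], [0.22, 2.67], [-1.22, 4.37], [0.12, 2.79], [-3.08, 3.08]. Speed limits (rad/s): [1.89, 1.89, 2.57, 3.01, 3.01, 3.01].

### API

Orientations are given as a unit quaternion [x, y, z, w].
In Python, from station import * gives the robot as it stands.
- The arm moves only by the shell command python3 -m handwheel 'ROWS' [FORCE]. ROWS is a JSON object of lists of equal length, an entry for each row: "xyz": the shift along the tool's x, y, z in m, a list of three; "rot": the turn, a rotation vector about the tool's x, y, z in degrees, a list of three; "fingers": the finger opening in m, from 0 to 0.0854. A call has exactly 10 rows; each row is the pose to reach, as a shift and turn from the pose commanded when the call began, along the tool's axes at that moment; what a row does not reach only later rows make up. A row lasts 1/10 s, in which the tool goes at most 50 mm and 8.59 degrees, less where a joint would pass 70% of its speed; a pose out of reach is approached as far as the arm can. A call with a gripper value outside its range is refused whole. The fingers move at their own pace and stop on an object; FORCE is the grip in N (left out, the last holds). Time passes only in rows, so rows that repeat a pose let the fingers close, or fill a call up. It gives the time, the measured TCP pose, the force, the opening and the grip force at its end, in the units of the state.
- get_obs(): the state, without advancing time (a new reading comes with each control period).
- snapshot(name): name is "side" or "top" or "wrist"; returns a dict with "color" (480x640x3 uint8, red, green, blue), "intrinsics" (3x3 intrinsics, pixels), "eye" and "attitude" of the camera in the world. Camera axes: x right, y down, z forward; pixel columns grow to the right and rows downward; lengths in m; the calibration is good to about 2 mm. A picture is of the moment at which its call begins. There is no depth.
- sign_off(): hands the job in; it is judged then, once.
Trained networks look in a picture, given as the dict that the camera call returned (one of the last four; its "shot" number tells which), for a name from the list of things; names that differ only in an ending like _2 or _b are one class to them, and where a whole thing is asked for, a point or a joint stands for the part that bears it (a point fixed in the world has none). Each returns a list of dicts, best first, with "p" (0 to 1); they miss things now and then, are a little off and sometimes report something else, mostly with a low value. They report only what shows in the picture. A call takes as long as a camera call. They do not tell look-alikes from the thing itself.
- spot_in(picture, label): "at" ([x, y, z] in m, in world coordinates, good to about 4 mm: the middle of the surface that is visible of it).
- silhouettes(picture, label): "region" (480x640 bool, what is visible of it).
- landmark_of(picture, label): "at" ([x, y, z] in m, in world coordinates, good to about 4 mm: a listed point, or the origin of a listed thing).
The state is a dict: "time_s": time; "joints": joint angles; "qd": joint speeds; "joint_torque": joint torques, N m; "tool_pos": TCP position; "tcp_rot": TCP orientation; "contact_force": force on the tool from outside, world axes, zero at the start; "wrist_torque": the same for the moment, N m; "gripper_width": opening from 0.0 (shut) to 1.0 (fully open); "gripper_force": force on a finger pad.
Only numpy, scipy, OpenCV 4.12 (cv2) and the standard library are available. Lean on these libraries where they do the work, as an engineer would, in place of code of your own. Each camera call takes 0.05 s, during which the arm holds its last target. There are 200 camera calls.

## Working session

There is one attempt and no reset: what is moved stays moved. The work goes in short steps, Python scripts to look and compute and a shell command to move; the robot and the scene stay as the last step left them, time stands still between calls to the robot, and variables do not carry over. Pictures are saved under pics/ and viewed, at most 13 in all, crops included, and the job is handed in when it is done.

```bash
mkdir -p pics; ls
cat > h.py <<'E'
from station import *
import numpy as np, cv2
from scipy.spatial.transform import Rotation as R
def save(p,n): cv2.imwrite('pics/'+n,cv2.cvtColor(p['color'],cv2.COLOR_RGB2BGR))
def r(a): return np.round(np.array(a,float),4).tolist()
E
python3 - <<'E'
from h import *
o=get_obs(); print(o)
ims=[]
for n in ['side','top']:
    p=snapshot(n); save(p,n+'0.png'); print(n,r(p['eye']),np.shape(p['attitude']),r(np.ravel(p['attitude'])),r(np.ravel(p['intrinsics'])))
    for l in ['cab','eye_mid','drawer_face','pin','pin_grip','pin_tip','cup_a','tape','bottle','squeegee']:
        print(l,[(round(d['p'],2),r(d['at'])) for d in landmark_of(p,l)])
E
```

```text
pics
{'time_s': 0.0, 'joints': array([ 1.12549773e+00,  4.94204953e-01,  1.34614262e+00, -1.19425331e-05,
        1.30247707e+00, -9.55010518e-02]), 'qd': array([ 1.57929727e-03, -1.08683366e-03,  8.53157693e-05, -1.08782982e-03,
        3.23461758e-04,  1.40247880e-03]), 'joint_torque': array([-2.08760095e-03, -8.82147503e+01, -3.83892202e+01, -5.86925239e-05,
        9.67562723e-03, -2.40242548e-05]), 'tool_pos': array([0.21403798, 0.58682497, 0.23068282]), 'tcp_rot': array([ 1.74006860e-01,  9.84744248e-01, -5.95148746e-04, -1.58994783e-04]), 'contact_force': array([ 0.43868257, -0.66231422,  0.62354755]), 'wrist_torque': array([-0.00820904, -0.00716852, -0.02847369]), 'gripper_force': 0.0, 'gripper_width': 0.9982587241388823}
side [0.4998, -0.6607, 0.8859] (4,) [0.9363, -0.0276, 0.0189, -0.3497] [455.2215, 0.0, 316.6598, 0.0, 455.2215, 241.8642, 0.0, 0.0, 1.0]
cab [(0.93, [0.7032, 0.0205, -0.0033])]
eye_mid [(0.68, [0.5973, 0.0281, 0.1217])]
drawer_face [(0.69, [0.4706, 0.0359, 0.0975])]
pin [(0.79, [0.6342, 0.3091, -0.0075]), (0.65, [0.333, -0.1003, -0.0012]), (0.58, [0.7004, -0
[... 782 characters left out ...]
001])]
eye_mid [(0.6, [0.598, 0.0297, 0.1164])]
drawer_face [(0.75, [0.4697, 0.0373, 0.0962])]
pin [(0.69, [0.3317, -0.0957, 0.0004]), (0.57, [0.6337, 0.3118, -0.0015]), (0.5, [0.6994, -0.1731, -0.0009])]
pin_grip [(0.8, [0.6325, 0.3089, 0.0078]), (0.72, [0.3361, -0.1007, 0.0067]), (0.72, [0.5972, 0.0315, 0.1218]), (0.7, [0.7008, -0.1729, 0.0091])]
pin_tip [(0.71, [0.7527, -0.2509, 0.0104]), (0.57, [0.3761, -0.0105, 0.0065]), (0.49, [0.5383, 0.2827, 0.0126])]
cup_a [(0.89, [0.6249, -0.3241, 0.0011]), (0.74, [0.7646, 0.075, 0.1036]), (0.71, [0.4274, -0.3227, 0.003])]
tape [(0.85, [0.4287, 0.3402, -0.0005])]
bottle [(0.68, [0.4052, 0.1144, 0.0026])]
squeegee [(0.92, [0.7327, -0.0252, 0.1012])]
```

View pics/side0.png

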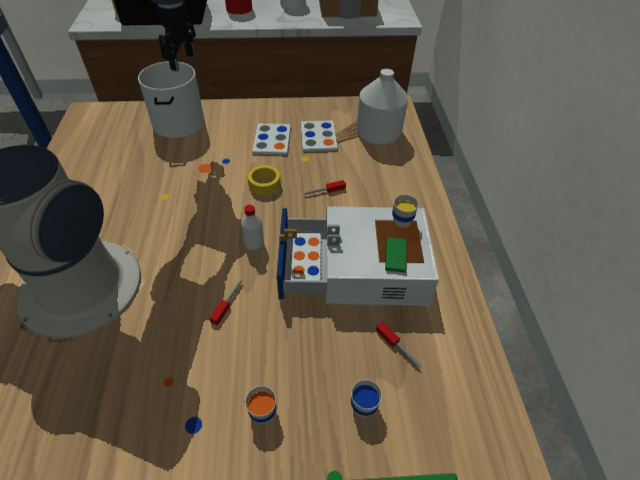

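View pics/top0.png

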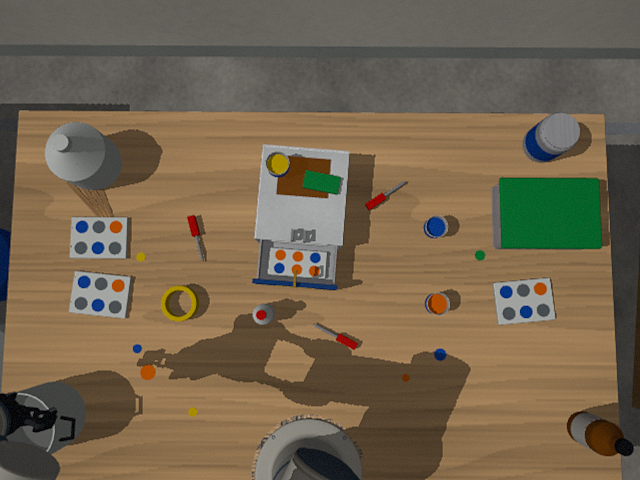

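Side view: the leftmost pin is at about (325,188), with the drawer open, its front at (283,255), and the bottle at (252,228). Top view: the same pin has its grip at (195,226) and tip at (203,260). The fork is at (303,235) and the brass eyelet at (296,280).

I'll move above the spot in front of the drawer with the fingers shut, and estimate the box yaw.

```bash
python3 -m handwheel '{"xyz":[[-0.03,-0.035,0],[-0.07,-0.08,0],[-0.11,-0.125,0],[-0.15,-0.17,0],[-0.19,-0.215,0],[-0.235,-0.26,0],[-0.275,-0.31,0],[-0.32,-0.36,0],[-0.36,-0.40,0],[-0.397,-0.4425,0]],"rot":[[0,0,8],[0,0,16],[0,0,24],[0,0,32],[0,0,40],[0,0,48],[0,0,56],[0,0,64],[0,0,72],[0,0,80]],"fingers":[0,0,0,0,0,0,0,0,0,0]}'
cat >> h.py <<'E'
def ray(p,uv):
    K=np.array(p['intrinsics']);d=R.from_quat(p['attitude']).apply(np.linalg.solve(K,[uv[0],uv[1],1.])); return np.array(p['eye']),d
def atz(p,uv,z):
    e,d=ray(p,uv); return e+d*(z-e[2])/d[2]
def proj(p,X):
    c=R.from_quat(p['attitude']).inv().apply(np.array(X)-p['eye']); q=np.array(p['intrinsics'])@c; return q[:2]/q[2]
def tri(obs):
    A=np.zeros((3,3));b=np.zeros(3)
    for p,uv in obs:
        e,d=ray(p,uv);d/=np.linalg.norm(d);M=np.eye(3)-np.outer(d,d);A+=M;b+=M@e
    return np.linalg.solve(A,b)
E
python3 - <<'E'
from h import *
p=snapshot('top');
g=cv2.cvtColor(p['color'],cv2.COLOR_RGB2GRAY)
a=cv2.imread('pics/top0.png',0)
for im in (a,):
    l=cv2.createLineSegmentDetector().detect(im[135:300,245:365])[0][:,0]+np.array([245,135]*2)
    for s in l:
        n=np.hypot(s[2]-s[0],s[3]-s[1])
        if n>35:
            A,B=atz(p,s[:2],.1),atz(p,s[2:],.1); print(r(s),r(A[:2]),r(B[:2]),round(np.degrees(np.arctan2(*(B-A)[1::-1]))%90-90,1))
o=get_obs();print(r(o['tool_pos']),r(o['tcp_rot']),r(o['joints']))
E
```

```text
time_s: 2.1
tool_pos: [0.3989, 0.1247, 0.2316]
tcp_rot: [0.768, 0.64, 0.0, 0.0]
contact_force: [0.5, 0.7, -0.4]
gripper_width: 0.004
gripper_force: 0.0
[341.8509, 244.2799, 348.5649, 154.3145] [0.5763, -0.0809] [0.8037, -0.0976] -4.2
[326.995, 197.8517, 276.912, 193.9053] [0.6924, -0.0438] [0.7017, 0.0813] -4.2
[285.6639, 154.0365, 329.2698, 159.0415] [0.8035, 0.0606] [0.7913, -0.0491] -6.4
[318.2987, 288.4674, 253.1173, 283.2209] [0.4671, -0.0232] [0.4789, 0.1368] -4.2
[257.6772, 275.7013, 261.0221, 240.5439] [0.4974, 0.126] [0.5844, 0.1191] -4.5
[333.865, 281.8403, 336.2435, 246.8321] [0.4835, -0.0614] [0.5699, -0.067] -3.8
[260.5622, 159.2546, 253.4282, 237.0175] [0.7897, 0.1235] [0.5931, 0.138] -4.2
[349.2774, 150.5774, 262.9873, 143.5709] [0.8133, -0.0994] [0.8301, 0.118] -4.4
[301.8468, 149.723, 345.6137, 153.2641] [0.8148, 0.02] [0.8064, -0.0902] -4.4
[0.4019, 0.1187, 0.2317] [0.7724, 0.6351, 0.0002, 0.0015] [0.1464, 0.2027, 1.821, -0.0026, 1.1159, 0.3421]
```

```bash
python3 -m handwheel '{"xyz":[[-0.02,0.015,0],[-0.04,0.025,0],[-0.06,0.037,0],[-0.074,0.048,0],[-0.074,0.048,0.02],[-0.074,0.048,0.05],[-0.074,0.048,0.08],[-0.074,0.048,0.11],[-0.074,0.048,0.135],[-0.074,0.048,0.152]],"rot":[[0,0,8.3],[0,0,16.6],[0,0,25],[0,0,33.2],[0,0,41.5],[0,0,50],[0,0,58],[0,0,66.5],[0,0,75],[0,0,83]],"fingers":[0,0,0,0,0,0,0,0,0,0]}'
python3 - <<'E'
from h import *
p=snapshot('side');save(p,'side1.png')
for l in ['eye_mid','drawer_face']: print(l,[(round(d['p'],2),r(d['at'])) for d in landmark_of(p,l)])
o=get_obs();print(r(o['tool_pos']),r(o['tcp_rot']),r(o['joints']),r(o['contact_force']))
E
```

```text
time_s: 3.15
tool_pos: [0.4324, 0.0454, 0.0779]
tcp_rot: [1.0, -0.03, -0.001, 0.0]
contact_force: [0.2, 0.8, 0.6]
gripper_width: -0.001
gripper_force: 0.0
eye_mid [(0.63, [0.5981, 0.0265, 0.1257])]
drawer_face [(0.81, [0.471, 0.0386, 0.0994])]
[0.4323, 0.0454, 0.0789] [0.9997, -0.025, -0.0009, -0.0] [-0.0329, 0.4821, 1.9674, -0.0, 0.6939, 1.5879] [-0.0377, 0.9026, 0.6009]
```

View pics/side1.png

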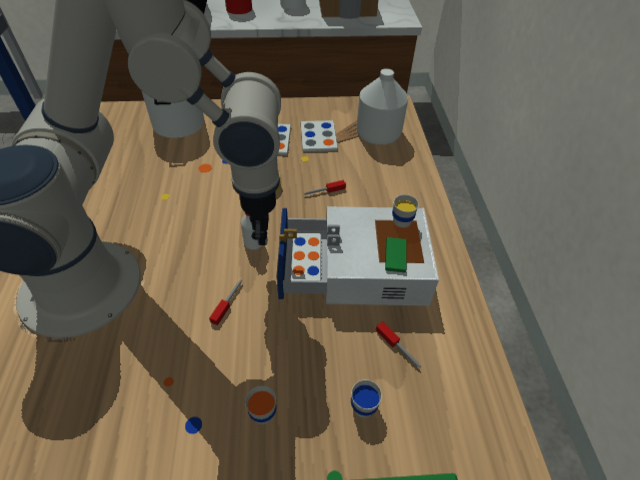

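The shut fingers, at (262,238), stand just in front of the drawer face and are clear of the bottle at (250,228). Now I push gently.

```bash
python3 -m handwheel '{"xyz":[[0.008,0,0],[0.015,0,0],[0.019,0,0],[0.023,0.0005,0],[0.027,0.0006,0],[0.031,0.0007,0],[0.036,0.0008,0],[0.042,0.001,0],[0.048,0.001,0],[0.054,0.001,0]],"rot":[[0,0,0],[0,0,0],[0,0,0],[0,0,0],[0,0,0],[0,0,0],[0,0,0],[0,0,0],[0,0,0],[0,0,0]],"fingers":[0,0,0,0,0,0,0,0,0,0]}'
```

```text
time_s: 4.3
tool_pos: [0.4872, 0.0414, 0.0793]
tcp_rot: [1.0, -0.027, -0.0, 0.0]
contact_force: [-0.7, -0.3, -0.8]
gripper_width: 0.003
gripper_force: 0.4
```

```bash
python3 -m handwheel '{"xyz":[[0.006,0,0],[0.012,0,0],[0.018,0,0],[0.024,0.0005,0],[0.030,0.0006,0],[0.036,0.0007,0],[0.042,0.0008,0],[0.047,0.001,0],[0.051,0.001,0],[0.054,0.001,0]],"rot":[[0,0,0],[0,0,0],[0,0,0],[0,0,0],[0,0,0],[0,0,0],[0,0,0],[0,0,0],[0,0,0],[0,0,0]],"fingers":[0,0,0,0,0,0,0,0,0,0]}'
python3 - <<'E'
from h import *
p=snapshot('side')
for l in ['eye_mid','drawer_face']: print(l,[(round(d['p'],2),r(d['at'])) for d in landmark_of(p,l)])
o=get_obs();print(r(o['tool_pos']),r(o['contact_force']))
E
```

```text
time_s: 5.3
tool_pos: [0.5409, 0.0376, 0.0793]
tcp_rot: [1.0, -0.027, 0.0, 0.0]
contact_force: [0.1, -0.3, -0.3]
gripper_width: -0.001
gripper_force: 0.3
eye_mid [(0.78, [0.5993, 0.03, 0.1232]), (0.58, [0.7047, 0.022, -0.0042])]
drawer_face [(0.64, [0.5495, 0.0322, 0.0981])]
[0.5406, 0.0376, 0.0793] [0.4917, -0.9075, 0.4198]
```

```bash
python3 -m handwheel '{"xyz":[[0.0015,0,0],[0.003,0,0],[0.0045,0,0],[0.006,0,0],[0.0075,0,0],[0.009,0,0],[0.0105,0,0],[0.012,0,0],[0.0135,0,0],[0.015,0,0]],"rot":[[0,0,0],[0,0,0],[0,0,0],[0,0,0],[0,0,0],[0,0,0],[0,0,0],[0,0,0],[0,0,0],[0,0,0]],"fingers":[0,0,0,0,0,0,0,0,0,0]}'
```

```text
time_s: 6.45
tool_pos: [0.555, 0.0367, 0.0791]
tcp_rot: [1.0, -0.027, -0.001, 0.0]
contact_force: [-2.4, -2.4, 0.6]
gripper_width: 0.005
gripper_force: 1.7
```

```bash
python3 -m handwheel '{"xyz":[[0.0007,0,0],[0.0014,0,0],[0.0021,0,0],[0.0028,0,0],[0.0035,0,0],[0.0042,0,0],[0.0049,0,0],[0.0056,0,0],[0.0063,0,0],[0.007,0,0]],"rot":[[0,0,0],[0,0,0],[0,0,0],[0,0,0],[0,0,0],[0,0,0],[0,0,0],[0,0,0],[0,0,0],[0,0,0]],"fingers":[0,0,0,0,0,0,0,0,0,0]}'
```

```text
time_s: 7.45
tool_pos: [0.5594, 0.0367, 0.0792]
tcp_rot: [1.0, -0.026, -0.003, -0.0]
contact_force: [-23.3, -0.8, 19.2]
gripper_width: -0.001
gripper_force: 11.3
```

```bash
python3 -m handwheel '{"xyz":[[-0.003,0,0],[-0.007,0,0],[-0.011,0,0],[-0.02,0,0],[-0.03,0,0],[-0.03,0,-0.03],[-0.03,0,-0.07],[-0.03,0,-0.11],[-0.03,0,-0.15],[-0.03,0,-0.17]],"rot":[[0,0,0],[0,0,0],[0,0,0],[0,0,0],[0,0,0],[0,0,0],[0,0,0],[0,0,0],[0,0,0],[0,0,0]],"fingers":[0,0,0,0,0,0,0,0,0.04,0.0854]}'
python3 - <<'E'
from h import *
im=[]
for n in ['side','top','wrist']:
    p=snapshot(n)
    save(p,n+'2.png')
    for l in ['eye_mid','drawer_face']: print(n,l,[(round(d['p'],2),r(d['at']),r(proj(p,d['at']))) for d in landmark_of(p,l)])
    if n=='side':im.append(cv2.resize(p['color'][200:280,270:380],(440,320),interpolation=cv2.INTER_CUBIC))
    if n=='wrist':im.append(p['color'][::2,::2])
    print(r(p['eye']),r(p['attitude']))
cv2.imwrite('pics/c2.png',cv2.cvtColor(np.hstack([im[0],cv2.copyMakeBorder(im[1],0,80,0,0,0)]),cv2.COLOR_RGB2BGR))
o=get_obs();print(r(o['tool_pos']),r(o['tcp_rot']),r(o['contact_force']))
E
```

```text
time_s: 8.45
tool_pos: [0.5327, 0.0381, 0.2525]
tcp_rot: [1.0, -0.027, 0.002, 0.0]
contact_force: [1.1, 0.3, -0.0]
gripper_width: 0.334
gripper_force: 0.0
side eye_mid [(0.92, [0.5992, 0.0301, 0.1216], [335.149, 231.5637])]
side drawer_face [(0.61, [0.5679, 0.0287, 0.1007], [321.2318, 238.6343])]
[0.4998, -0.6607, 0.8859] [0.9363, -0.0276, 0.0189, -0.3497]
top eye_mid []
top drawer_face [(0.69, [0.4055, 0.1146, 0.0045], [265.1985, 312.3639])]
[0.4449, -0.0122, 1.4319] [0.7084, -0.7041, 0.0351, -0.036]
wrist eye_mid [(0.81, [0.5953, 0.0249, 0.1157], [331.8775, 138.5155])]
wrist drawer_face [(0.67, [0.57, 0.0266, 0.1012], [330.3517, 172.2311])]
[0.6081, 0.0339, 0.3908] [-0.6804, 0.7171, 0.1099, -0.1035]
[0.532, 0.0381, 0.2483] [0.9996, -0.0266, -0.0009, -0.0] [0.1231, -0.824, 0.1099]
```

View pics/c2.png

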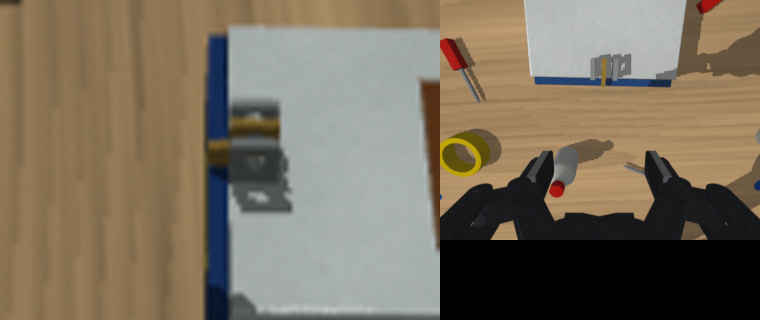

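The crop shows the blue front flush with the box and the brass plate between the fork plates, so the drawer is home. I'll insert from the right so that the wrist camera looks ahead of the pin tip. First, go over to the left pin.

```bash
python3 -m handwheel '{"xyz":[[0.01,-0.03,0],[0.02,-0.06,0],[0.03,-0.09,0],[0.04,-0.12,0],[0.05,-0.15,0],[0.06,-0.18,0],[0.065,-0.21,0],[0.07,-0.24,0],[0.08,-0.265,0],[0.0855,-0.277,0]],"rot":[[0,0,-8.5],[0,0,-17],[0,0,-25.5],[0,0,-34],[0,0,-42.5],[0,0,-51],[0,0,-59.5],[0,0,-68],[0,0,-76.5],[0,0,-85]],"fingers":[0.0854,0.0854,0.0854,0.0854,0.0854,0.0854,0.0854,0.0854,0.0854,0.0854]}'
python3 -m handwheel '{"xyz":[[0,0,0],[0,0,0],[0,0,0],[0,0,0],[0,0,0],[0,0,0],[0,0,0],[0,0,0],[0,0,0],[0,0,0]],"rot":[[0,0,-8.5],[0,0,-17],[0,0,-25.5],[0,0,-34],[0,0,-42.5],[0,0,-51],[0,0,-59.5],[0,0,-68],[0,0,-76.5],[0,0,-85]],"fingers":[0.0854,0.0854,0.0854,0.0854,0.0854,0.0854,0.0854,0.0854,0.0854,0.0854]}'
python3 - <<'E'
from h import *
o=get_obs();print(r(o['tool_pos']),r(o['tcp_rot']),r(o['joints']))
E
```

```text
time_s: 9.9
tool_pos: [0.6327, 0.3122, 0.2481]
tcp_rot: [0.752, 0.659, -0.0, -0.0]
contact_force: [-0.7, -1.1, 0.1]
gripper_width: 0.997
gripper_force: 0.0
time_s: 10.9
tool_pos: [0.6324, 0.31, 0.2483]
tcp_rot: [0.111, 0.994, -0.0, -0.001]
contact_force: [-0.9, 0.6, -0.1]
gripper_width: 1.002
gripper_force: 0.0
[0.6324, 0.31, 0.2483] [0.1105, 0.9939, -0.0003, -0.0006] [0.3711, 0.5982, 1.1011, -0.0, 1.4437, -0.9782]
```

```bash
cat > pinm.py <<'E'
from h import *
import sys
P={n:snapshot(n) for n in ['wrist','side','top']}
o=get_obs();tp=np.array(o['tool_pos']);Rt=R.from_quat(o['tcp_rot'])
print('tcp',r(tp),r(np.degrees(np.arctan2(*Rt.as_matrix()[1::-1,0]))))
pts={'pin_grip':[],'pin_tip':[]}
for n,p in P.items():
    for l in pts:
        c=[d for d in landmark_of(p,l) if d['at'][1]>0.2]
        for d in c[:1]:
            uv=proj(p,d['at']);pts[l].append((p,uv));print(n,l,round(d['p'],2),r(d['at']),r(uv))
for l in pts:
    if len(pts[l])>1: print('tri',l,r(tri(pts[l])))
save(P['wrist'],sys.argv[1])
p=P['wrist'];img=cv2.cvtColor(p['color'],cv2.COLOR_RGB2HSV)
m=((img[...,0]<8)|(img[...,0]>172))&(img[...,1]>150)&(img[...,2]>60)
k,lab,st,ce=cv2.connectedComponentsWithStats(m.astype(np.uint8))
for i in range(1,k):
    if st[i,4]>150:
        c,s,a=cv2.minAreaRect(np.argwhere(lab==i)[:,::-1].astype(np.float32));b=cv2.boxPoints((c,s,a))
        print('red',st[i].tolist(),r(ce[i]),r(s),round(a,1),'at z=.02',r(atz(p,c,.02)),[r(atz(p,q,.02)[:2]) for q in b])
E
python3 pinm.py w3.png
```

```text
tcp [0.6324, 0.3101, 0.2485] 166.7794
wrist pin_grip 0.59 [0.631, 0.306, 0.0109] [313.163, 198.4967]
wrist pin_tip 0.91 [0.5394, 0.2819, 0.008] [267.3134, 111.1559]
side pin_grip 0.71 [0.6313, 0.3115, 0.0127] [335.5366, 184.0398]
side pin_tip 0.48 [0.5444, 0.2848, 0.0116] [305.6365, 191.6748]
top pin_grip 0.52 [0.6332, 0.3077, 0.009] [193.518, 225.4075]
top pin_tip 0.72 [0.5404, 0.2815, 0.0126] [202.1832, 260.3108]
tri pin_grip [0.6308, 0.3061, 0.0173]
tri pin_tip [0.5414, 0.282, 0.014]
red [297, 172, 42, 56, 1118] [317.4258, 199.6583] [55.0016, 21.112] 62.0 at z=.02 [0.6315, 0.3101, 0.02] [[0.608, 0.2932], [0.6027, 0.3131], [0.6556, 0.3276], [0.6616, 0.3071]]
```

View pics/w3.png

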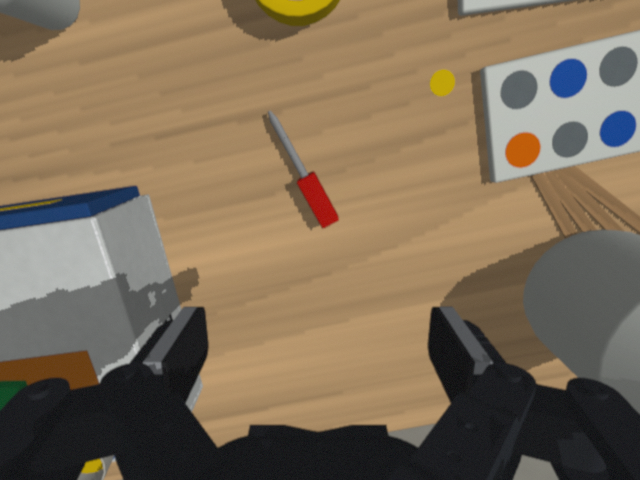

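The wrist view shows the pin alone on the bench, with its grip at (318,200) and tip at (268,113). Its axis is at 195° yaw and nothing is near the fingers. I'll align and descend to 60 mm, then check.

```bash
python3 -m handwheel '{"xyz":[[0,0,0.02],[0,0,0.04],[0,0,0.06],[0,0,0.08],[0,0,0.10],[0,0,0.12],[0,0,0.14],[0,0,0.16],[0,0,0.175],[0,0,0.185]],"rot":[[0,0,-5],[0,0,-10],[0,0,-15],[0,0,-20],[0,0,-25],[0,0,-28],[0,0,-28],[0,0,-28],[0,0,-28],[0,0,-28]],"fingers":[0.0854,0.0854,0.0854,0.0854,0.0854,0.0854,0.0854,0.0854,0.0854,0.0854]}'
python3 pinm.py w4.png
```

```text
time_s: 12.35
tool_pos: [0.6323, 0.31, 0.0631]
tcp_rot: [-0.13, 0.992, -0.0, -0.001]
contact_force: [0.2, -0.2, 0.1]
gripper_width: 0.996
gripper_force: 0.0
tcp [0.6325, 0.3101, 0.0641] -165.0603
wrist pin_grip 0.97 [0.6329, 0.3059, 0.0122] [310.081, 264.6139]
wrist pin_tip 0.9 [0.5388, 0.2827, 0.008] [312.9266, 72.911]
side pin_grip 0.69 [0.6357, 0.3103, 0.0135] [337.1215, 184.0626]
side pin_tip 0.49 [0.5401, 0.2817, 0.0104] [304.1626, 192.7923]
top pin_grip 0.6 [0.6314, 0.3091, 0.0104] [192.8535, 226.0082]
tri pin_grip [0.6324, 0.3067, 0.0163]
tri pin_tip [0.5396, 0.2827, 0.0096]
red [297, 214, 40, 104, 3692] [317.201, 266.1284] [103.529, 38.4333] 87.6 at z=.02 [0.6292, 0.3093, 0.02] [[0.6055, 0.2919], [0.5998, 0.3103], [0.655, 0.3283], [0.6613, 0.3082]]
```

```bash
python3 -m handwheel '{"xyz":[[0,0,0.02],[0,0,0.04],[0,0,0.053],[0,0,0.0595],[0,0,0.0595],[0,0,0.0595],[0,0,0.0595],[0,0,0.0595],[0,0,0.0595],[0,0,0.0595]],"rot":[[0,0,-1],[0,0,-1],[0,0,-1],[0,0,-1],[0,0,-1],[0,0,-1],[0,0,-1],[0,0,-1],[0,0,-1],[0,0,-1]],"fingers":[0.0854,0.0854,0.0854,0.06,0.04,0.03,0.015,0.01,0.01,0.01]}' 60
python3 -m handwheel '{"xyz":[[0,0,0],[0,0,0],[0,0,0],[0,0,0],[0,0,-0.01],[0,0,-0.04],[0,0,-0.08],[0,0,-0.12],[0,0,-0.16],[0,0,-0.2]],"rot":[[0,0,0],[0,0,0],[0,0,0],[0,0,0],[0,0,0],[0,0,0],[0,0,0],[0,0,0],[0,0,0],[0,0,0]],"fingers":[0.01,0.01,0.01,0.01,0.01,0.01,0.01,0.01,0.01,0.01]}' 60
python3 pinm.py w5.png
```

```text
time_s: 13.8
tool_pos: [0.6332, 0.3104, 0.0059]
tcp_rot: [-0.139, 0.99, 0.0, 0.001]
contact_force: [-0.9, -0.2, 6.2]
gripper_width: 0.217
gripper_force: 59.4
time_s: 14.8
tool_pos: [0.6323, 0.31, 0.2075]
tcp_rot: [-0.139, 0.99, 0.0, 0.0]
contact_force: [1.0, -0.9, -0.3]
gripper_width: 0.219
gripper_force: 58.7
tcp [0.6339, 0.3107, 0.209] -164.0395
wrist pin_grip 0.64 [0.6308, 0.3069, 0.2134] [311.3744, 311.3777]
wrist pin_tip 0.57 [0.5376, 0.2818, 0.2107] [314.7051, 46.8203]
side pin_grip 0.62 [0.6346, 0.3123, 0.224] [340.8104, 120.5282]
side pin_tip 0.51 [0.5433, 0.2894, 0.2194] [304.9248, 128.3648]
top pin_grip 0.67 [0.4267, 0.3386, 0.0011] [180.2026, 303.6692]
tri pin_grip [0.5443, 0.2668, 0.2949]
tri pin_tip [0.5414, 0.2823, 0.2248]
red [291, 246, 54, 139, 6790] [317.8295, 315.9377] [138.0, 53.0] 90.0 at z=.02 [0.7332, 0.339, 0.02] [[0.672, 0.2962], [0.6586, 0.3429], [0.8023, 0.3873], [0.8174, 0.3346]]
```

View pics/w5.png

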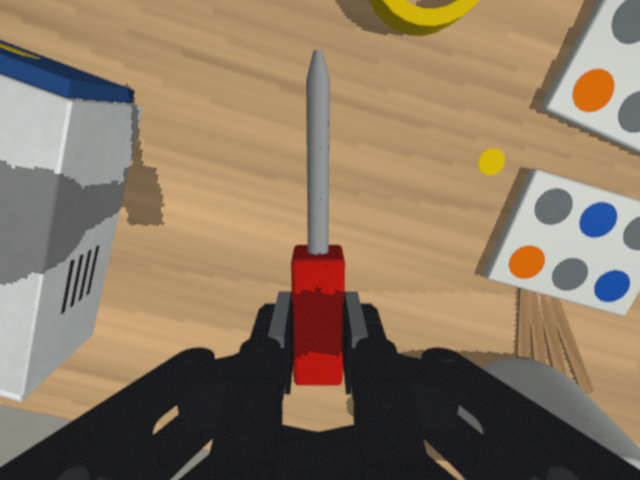

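The pin is held squarely, with the shaft straight up the image from (317,250) to the tip at (317,50). I'll transfer it to the right of the fork.

```bash
python3 -m handwheel '{"xyz":[[0.003,-0.007,-0.015],[0.01,-0.025,-0.03],[0.02,-0.05,-0.041],[0.035,-0.085,-0.041],[0.05,-0.12,-0.041],[0.065,-0.155,-0.041],[0.08,-0.19,-0.041],[0.092,-0.22,-0.041],[0.105,-0.25,-0.041],[0.115,-0.275,-0.041]],"rot":[[0,0,4],[0,0,10],[0,0,18],[0,0,26],[0,0,34],[0,0,42],[0,0,50],[0,0,58],[0,0,66],[0,0,74]],"fingers":[0.01,0.01,0.01,0.01,0.01,0.01,0.01,0.01,0.01,0.01]}' 60
python3 - <<'E'
from h import *
o=get_obs();tp=o['tool_pos'];M=R.from_quat(o['tcp_rot']).as_matrix()
yaw=np.degrees(np.arctan2(M[1,0],M[0,0]));print(r(tp),yaw,r(o['joints']))
print('shift',r(M.T@(np.array([.587,-.118,.25])-tp)),'tool z rot',yaw-85.8)
E
```

```text
time_s: 16.25
tool_pos: [0.597, 0.0124, 0.2451]
tcp_rot: [0.488, 0.873, -0.0, -0.001]
contact_force: [0.2, -0.4, -0.0]
gripper_width: 0.217
gripper_force: 58.7
[0.597, 0.0124, 0.2451] 121.59414559589351 [-0.0791, 0.4419, 1.3974, -0.0001, 1.3036, -0.6305]
shift [-0.1059, -0.0768, -0.0049] tool z rot 35.79414559589351
```

```bash
python3 -m handwheel '{"xyz":[[-0.02,-0.015,0],[-0.045,-0.033,0],[-0.07,-0.05,0],[-0.09,-0.066,0],[-0.106,-0.077,0],[-0.106,-0.077,0.02],[-0.106,-0.077,0.045],[-0.106,-0.077,0.07],[-0.106,-0.077,0.09],[-0.106,-0.077,0.105]],"rot":[[0,0,6],[0,0,13],[0,0,20],[0,0,28],[0,0,35.8],[0,0,35.8],[0,0,35.8],[0,0,35.8],[0,0,35.8],[0,0,35.8]],"fingers":[0.01,0.01,0.01,0.01,0.01,0.01,0.01,0.01,0.01,0.01]}' 60
cat > ins.py <<'E'
from h import *
import sys
o=get_obs();tp=o['tool_pos'];M=R.from_quat(o['tcp_rot']).as_matrix()
print(r(tp),'yaw',np.degrees(np.arctan2(M[1,0],M[0,0])),r(M[2]),r(o['contact_force']))
ob={'eye_mid':[],'pin_tip':[],'pin_grip':[]}
for n in ['wrist','side','top']:
    p=snapshot(n);save(p,sys.argv[1]+n+'.png')
    for l in ob:
        c=[d for d in landmark_of(p,l) if np.hypot(d['at'][0]-.597,d['at'][1]+.03)<.14 and d['at'][2]>.06]
        for d in c[:1]:
            uv=proj(p,d['at']);ob[l].append((p,uv));print(n,l,round(d['p'],2),r(d['at']),r(uv))
    print(n,'nominal tip px',r(proj(p,tp+M@[.0985,0,-.0045])),'grip',r(proj(p,tp+M@[.001,0,-.0045])))
for l in ob:
    if len(ob[l])>1: print('tri',l,r(tri(ob[l])))
E
python3 ins.py a_
```

```text
time_s: 17.25
tool_pos: [0.5876, -0.1164, 0.1387]
tcp_rot: [0.73, 0.683, -0.001, -0.001]
contact_force: [-0.0, -0.2, -0.0]
gripper_width: 0.22
gripper_force: 58.7
[0.5876, -0.1164, 0.1387] yaw 86.15539611446302 [0.0006, -0.0024, -1.0] [-0.0318, -0.1535, -0.0262]
wrist pin_tip 0.67 [0.5854, -0.116, 0.1445] [310.7847, 317.1987]
wrist pin_grip 0.9 [0.5895, -0.1204, 0.1434] [321.5982, 324.8873]
wrist nominal tip px [316.1274, 49.116] grip [316.2903, 313.9915]
side pin_grip 0.6 [0.7316, -0.0284, 0.0995] [395.9257, 255.3092]
side nominal tip px [335.3554, 241.3662] grip [336.5503, 277.6911]
top eye_mid 0.82 [0.5985, 0.0316, 0.1171] [296.212, 234.2891]
top nominal tip px [316.5856, 234.9258] grip [357.1899, 237.8827]
tri pin_grip [0.6453, -0.1028, 0.2021]
```

Run:
```python
import cv2,numpy as np
w=cv2.imread('pics/a_wrist.png')[0:200,160:480]
s=cv2.imread('pics/a_side.png')[190:310,280:400]
t=cv2.imread('pics/a_top.png')[195:275,270:390]
w=cv2.resize(w,(800,300) if 0 else (480,300),interpolation=3)
s=cv2.resize(s,None,fx=2.5,fy=2.5,interpolation=3)
t=cv2.resize(t,None,fx=3,fy=3,interpolation=3)
c=np.zeros((540,780,3),np.uint8);c[:300,:480]=w;c[:300,480:780]=s;c[300:540,:360]=t
cv2.imwrite('pics/a_c.png',c)
```

```text
(no output)
```

View pics/a_c.png

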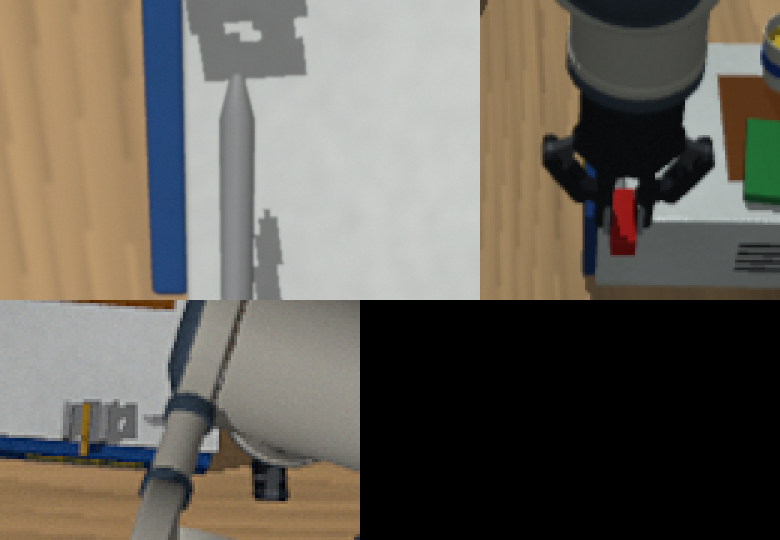

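The wrist crop shows the shaft straight, with its tip at about px (318,50), and the fork still just out of view. Lower to hole height and advance to about 8 mm short of the plate.

```bash
python3 -m handwheel '{"xyz":[[0,0,0.008],[0,0,0.016],[0,0,0.021],[0,0,0.025],[0.004,0,0.025],[0.008,0,0.025],[0.012,0,0.025],[0.016,0,0.025],[0.018,0,0.025],[0.02,0,0.025]],"rot":[[0,0,0],[0,0,0],[0,0,0],[0,0,0],[0,0,0],[0,0,0],[0,0,0],[0,0,0],[0,0,0],[0,0,0]],"fingers":[0.01,0.01,0.01,0.01,0.01,0.01,0.01,0.01,0.01,0.01]}' 60
python3 - <<'E'
from h import *
Z=[]
for i in range(6):
    p=snapshot('wrist');o=get_obs();Z.append(o['tool_pos'])
print(r(np.mean(Z,0)),r(np.std(Z,0)),r(Z[-1]),r(o['contact_force']))
save(p,'b.png');M=R.from_quat(o['tcp_rot']).as_matrix();tp=np.mean(Z,0)
print(np.degrees(np.arctan2(M[1,0],M[0,0])),r(M[2]))
e=np.array([.598,.0288,.118]);a=np.radians(-4.2);Rb=R.from_euler('z',a).as_matrix()
for n,q in [('tip',tp+M@[.0985,0,-.0045])]+[('c%d'%i,e+Rb@v) for i,v in enumerate([[-.014,-.018,.013],[.014,-.018,.013],[-.014,-.012,.013],[.014,-.012,.013]])]: print(n,r(q),r(proj(p,q)))
cv2.imwrite('pics/b_c.png',cv2.cvtColor(cv2.resize(p['color'][0:150,220:420],(800,600),interpolation=3),cv2.COLOR_RGB2BGR))
E
```

```text
time_s: 18.85
tool_pos: [0.5898, -0.0964, 0.1159]
tcp_rot: [0.73, 0.683, 0.0, 0.0]
contact_force: [-0.3, -0.1, 0.1]
gripper_width: 0.214
gripper_force: 58.7
[0.5898, -0.0966, 0.1158] [0.0, 0.0002, 0.0] [0.5898, -0.0968, 0.1158] [-0.2137, -0.2318, -1.7319]
86.15195694172954 [-0.0, 0.0, -1.0]
tip [0.5964, 0.0017, 0.1203] [316.1285, 48.4988]
c0 [0.5827, 0.0119, 0.131] [267.6, 7.5002]
c1 [0.6106, 0.0098, 0.131] [362.2042, 8.223]
c2 [0.5832, 0.0179, 0.131] [266.9359, -15.8937]
c3 [0.6111, 0.0158, 0.131] [363.057, -15.1469]
```

View pics/b_c.png

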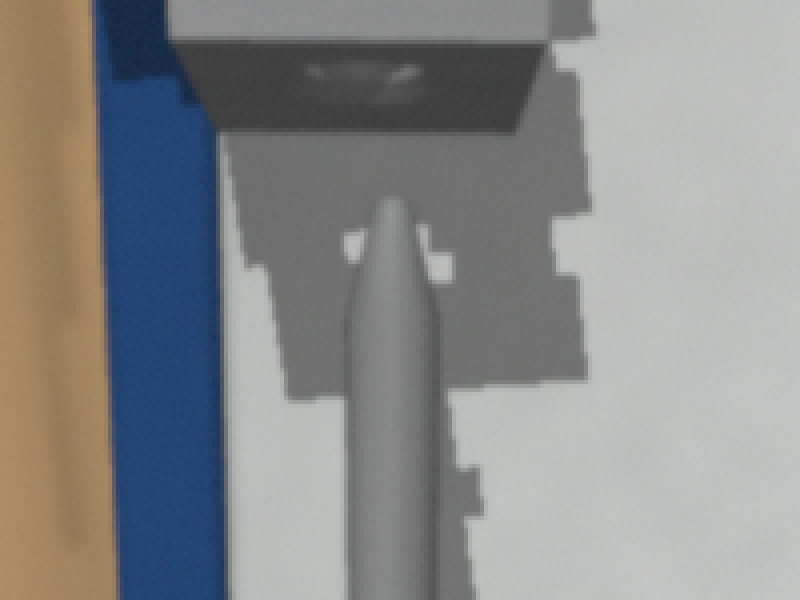

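The crop gives a clear view of the plate's outer face: top edge (170–550, row 40), bottom edge (218–516, row 132), and hole at about (362,82). The shaft tip is at (392,198), about 2.5 mm too far toward +x. I'll check the height by fitting.

Run:
```python
from h import *
from scipy.optimize import least_squares
p=snapshot('wrist');o=get_obs();M=R.from_quat(o['tcp_rot']).as_matrix();tp=o['tool_pos']
g=cv2.cvtColor(p['color'],cv2.COLOR_RGB2GRAY).astype(float)
# shaft edges (sub-pixel) per row
obs=[]
for v in range(90,235,5):
    d=np.diff(cv2.GaussianBlur(g,(1,5),0)[v,296:341]); 
    i=np.argsort(-abs(d))[:8]
    obs.append((v,d))
E2=[]
hsv=cv2.cvtColor(p['color'],cv2.COLOR_RGB2HSV)
for v in (80,100,150,200,230): print(v,g[v,298:340].astype(int).tolist())
uv=lambda a,b:(220+(a+.5)/4-.5,(b+.5)/4-.5)
C=[uv(170,41),uv(550,39),uv(218,132),uv(516,132)]
Rb=R.from_euler('z',-4.2,degrees=True).as_matrix()
V=np.array([[-.014,-.018,.013],[.014,-.018,.013],[-.014,-.018,-.018],[.014,-.018,-.018]])
f=lambda t:np.ravel([proj(p,t+Rb@v)-np.array(c) for v,c in zip(V,C)])
s=least_squares(f,[.598,.029,.118]);print('eye fit in cam world',r(s.x),r(s.fun),'hole px',r(proj(p,s.x+Rb@[0,-.018,0])))
tip=uv(392,196);print('tip px',tip)
for z in (.114,.116,.118,.12,.122):
    q=atz(p,tip,z);L=M.T@(q-tp);
    w=[]
    for v in (150,200):
        pass
    # predicted shaft width at point 40 mm behind tip
    b=q-M[:,0]*.04;pw=proj(p,b+M[:,1]*.004)-proj(p,b-M[:,1]*.004)
    # grip front top edge
    print(z,'tip in tool',r(L),'row@-40',r(proj(p,b)),'w',r(pw),'grip front axis px',r(proj(p,q-M[:,0]*.07)),'front top',r(proj(p,q-M[:,0]*.07-M[:,2]*.01)),'back top',r(proj(p,q-M[:,0]*.125-M[:,2]*.01)))
cv2.imwrite('pics/g_c.png',cv2.cvtColor(cv2.resize(p['color'][225:400,250:390],(480,600),interpolation=3),cv2.COLOR_RGB2BGR))
```

```text
80 [113, 112, 112, 110, 112, 112, 113, 109, 99, 104, 113, 116, 122, 126, 128, 130, 129, 133, 134, 135, 136, 133, 129, 126, 124, 119, 114, 112, 105, 100, 92, 92, 106, 110, 112, 114, 113, 114, 112, 112, 111, 114]
100 [176, 180, 181, 182, 183, 183, 182, 171, 132, 110, 113, 118, 121, 125, 130, 130, 130, 134, 135, 136, 134, 132, 129, 126, 122, 121, 117, 110, 105, 96, 90, 95, 107, 129, 167, 185, 188, 188, 189, 190, 189, 189]
150 [188, 190, 189, 188, 189, 188, 188, 183, 159, 123, 113, 120, 123, 130, 131, 132, 133, 134, 135, 135, 132, 129, 125, 122, 120, 116, 112, 105, 98, 92, 86, 99, 111, 115, 114, 115, 115, 116, 113, 116, 132, 174]
200 [187, 186, 187, 187, 188, 188, 188, 188, 177, 140, 120, 120, 126, 129, 132, 136, 136, 135, 136, 133, 131, 128, 123, 119, 116, 114, 108, 101, 94, 86, 90, 106, 113, 115, 115, 113, 114, 134, 173, 187, 190, 190]
230 [188, 187, 187, 187, 185, 186, 186, 186, 177, 148, 124, 120, 124, 129, 132, 134, 134, 134, 133, 133, 131, 126, 122, 118, 116, 111, 105, 99, 91, 85, 93, 107, 114, 113, 113, 113, 115, 133, 172, 185, 187, 188]
eye fit in cam world [0.5964, 0.0284, 0.118
[... 383 characters left out ...]
4739] w [21.5411, 0.011] grip front axis px [317.5301, 244.3067] front top [317.5289, 252.6691] back top [317.4675, 378.6534]
0.118 tip in tool [0.099, 0.0005, -0.0022] row@-40 [317.5666, 169.021] w [21.8215, 0.0111] grip front axis px [317.529, 246.7014] front top [317.5277, 255.3384] back top [317.4657, 382.5173]
0.12 tip in tool [0.0987, 0.0005, -0.0042] row@-40 [317.5659, 170.6089] w [22.1093, 0.0112] grip front axis px [317.5278, 249.1554] front top [317.5264, 258.0784] back top [317.4638, 386.4727]
0.122 tip in tool [0.0984, 0.0005, -0.0062] row@-40 [317.5651, 172.2393] w [22.4048, 0.0114] grip front axis px [317.5266, 251.6711] front top [317.525, 260.892] back top [317.4619, 390.523]
```

View pics/g_c.png

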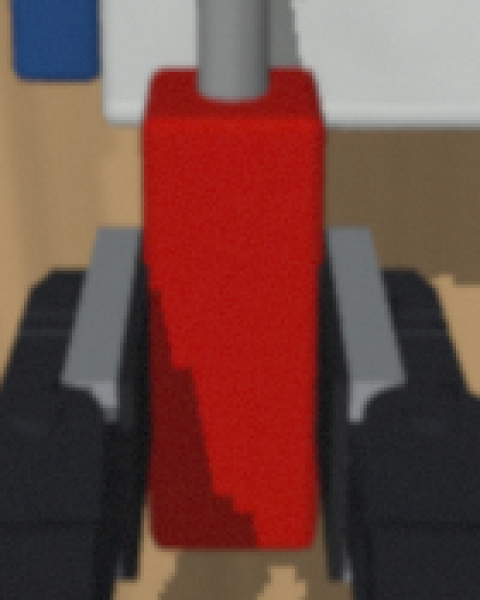

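Grip top edges at rows ~259.5 and ~385 put the pin axis at z≈0.120, and the hole is at 0.118 in the same view. Correct by -2.9 mm in tool y, 2 mm down and 0.35° yaw, then start inserting.

```bash
python3 -m handwheel '{"xyz":[[0,-0.0015,0.001],[0,-0.0029,0.002],[0,-0.0029,0.002],[0.003,-0.0029,0.002],[0.006,-0.0029,0.002],[0.008,-0.0029,0.002],[0.010,-0.0029,0.002],[0.012,-0.0029,0.002],[0.014,-0.0029,0.002],[0.016,-0.0029,0.002]],"rot":[[0,0,0.2],[0,0,0.35],[0,0,0.35],[0,0,0.35],[0,0,0.35],[0,0,0.35],[0,0,0.35],[0,0,0.35],[0,0,0.35],[0,0,0.35]],"fingers":[0.01,0.01,0.01,0.01,0.01,0.01,0.01,0.01,0.01,0.01]}' 60
python3 - <<'E'
from h import *
p=snapshot('wrist');save(p,'d.png')
o=get_obs();print(r(o['tool_pos']),r(o['contact_force']))
cv2.imwrite('pics/d_c.png',cv2.cvtColor(cv2.resize(p['color'][0:150,220:420],(800,600),interpolation=3),cv2.COLOR_RGB2BGR))
E
```

```text
time_s: 20.2
tool_pos: [0.588, -0.0803, 0.1138]
tcp_rot: [0.732, 0.681, -0.0, 0.0]
contact_force: [0.0, 0.0, -0.5]
gripper_width: 0.214
gripper_force: 58.7
[0.5879, -0.08, 0.1138] [-0.1, 0.8203, -0.9687]
```

View pics/d_c.png

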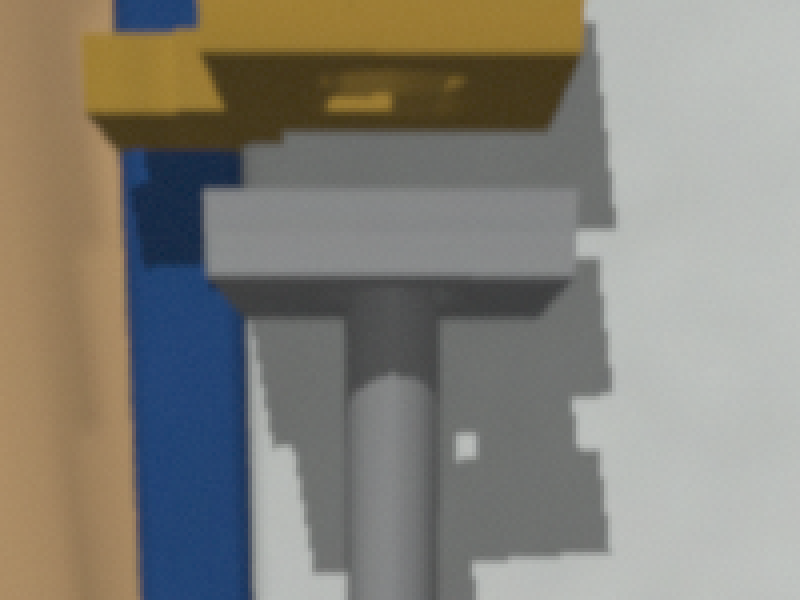

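The tip has entered the first plate, centred at col 391, with no force, and the brass plate is in line with it. Continue.

```bash
python3 -m handwheel '{"xyz":[[0.002,0,0],[0.004,0,0],[0.006,0,0],[0.008,0,0],[0.010,0,0],[0.012,0,0],[0.014,0,0],[0.016,0,0],[0.018,0,0],[0.02,0,0]],"rot":[[0,0,0],[0,0,0],[0,0,0],[0,0,0],[0,0,0],[0,0,0],[0,0,0],[0,0,0],[0,0,0],[0,0,0]],"fingers":[0.01,0.01,0.01,0.01,0.01,0.01,0.01,0.01,0.01,0.01]}' 60
```

```text
time_s: 21.25
tool_pos: [0.5894, -0.0604, 0.1138]
tcp_rot: [0.732, 0.681, -0.0, -0.0]
contact_force: [0.8, -0.2, -0.2]
gripper_width: 0.218
gripper_force: 58.7
```

```bash
python3 -m handwheel '{"xyz":[[0.002,0,0],[0.004,0,0],[0.006,0,0],[0.008,0,0],[0.010,0,0],[0.012,0,0],[0.014,0,0],[0.016,0,0],[0.018,0,0],[0.02,0,0]],"rot":[[0,0,0],[0,0,0],[0,0,0],[0,0,0],[0,0,0],[0,0,0],[0,0,0],[0,0,0],[0,0,0],[0,0,0]],"fingers":[0.01,0.01,0.01,0.01,0.01,0.01,0.01,0.01,0.01,0.01]}' 60
```

```text
time_s: 22.25
tool_pos: [0.5909, -0.0404, 0.1138]
tcp_rot: [0.733, 0.681, 0.0, 0.0]
contact_force: [-0.2, 0.9, 0.2]
gripper_width: 0.217
gripper_force: 58.7
```

```bash
python3 -m handwheel '{"xyz":[[0.003,0,0],[0.006,0,0],[0.009,0,0],[0.011,0,0],[0.013,0,0],[0.015,0,0],[0.016,0,0],[0.017,0,0],[0.017,0,0],[0.017,0,0]],"rot":[[0,0,0],[0,0,0],[0,0,0],[0,0,0],[0,0,0],[0,0,0],[0,0,0],[0,0,0],[0,0,0],[0,0,0]],"fingers":[0.01,0.01,0.01,0.01,0.01,0.01,0.01,0.01,0.01,0.01]}' 60
python3 - <<'E'
from h import *
p=snapshot('wrist');save(p,'e.png')
o=get_obs();print(r(o['tool_pos']),r(o['contact_force']))
cv2.imwrite('pics/e_c.png',cv2.cvtColor(p['color'][0:400,120:520],cv2.COLOR_RGB2BGR))
E
```

```text
time_s: 23.25
tool_pos: [0.5921, -0.0237, 0.1138]
tcp_rot: [0.733, 0.681, 0.0, 0.0]
contact_force: [0.3, -0.4, -1.1]
gripper_width: 0.218
gripper_force: 58.7
[0.5921, -0.0237, 0.1138] [-0.0547, 0.1389, 0.037]
```

View pics/e_c.png

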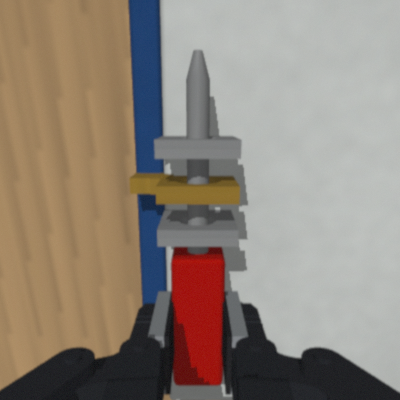

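The pin runs through all three plates: near plate at row 230, brass at 190, far plate at 148, and tip at row 52, well beyond. Release gently and withdraw straight up.

```bash
python3 -m handwheel '{"xyz":[[0,0,0],[0,0,0],[0,0,0],[0,0,0],[0,0,0],[0,0,0],[0,0,0],[0,0,0],[0,0,0],[0,0,-0.005]],"rot":[[0,0,0],[0,0,0],[0,0,0],[0,0,0],[0,0,0],[0,0,0],[0,0,0],[0,0,0],[0,0,0],[0,0,0]],"fingers":[0.021,0.024,0.028,0.035,0.045,0.055,0.065,0.075,0.08,0.0854]}' 20
python3 -m handwheel '{"xyz":[[0,0,-0.005],[0,0,-0.01],[0,0,-0.02],[0,0,-0.03],[0,0,-0.05],[0,0,-0.07],[0,0,-0.1],[0,0,-0.13],[0,0,-0.14],[0,0,-0.14]],"rot":[[0,0,0],[0,0,0],[0,0,0],[0,0,0],[0,0,0],[0,0,0],[0,0,0],[0,0,0],[0,0,0],[0,0,0]],"fingers":[0.0854,0.0854,0.0854,0.0854,0.0854,0.0854,0.0854,0.0854,0.0854,0.0854]}'
python3 - <<'E'
from h import *
p=snapshot('wrist');s=snapshot('side')
for l in ['drawer_face','eye_mid','pin_grip','pin_tip']: print(l,[(round(d['p'],2),r(d['at'])) for d in landmark_of(p,l)[:2]])
c=np.zeros((480,800,3),np.uint8);c[:360,:480]=cv2.resize(p['color'],(480,360));c[:,480:]=cv2.resize(s['color'][100:420,210:424],(320,480))
cv2.imwrite('pics/f.png',c[...,::-1])
E
```

```text
time_s: 24.3
tool_pos: [0.5917, -0.0236, 0.1184]
tcp_rot: [0.732, 0.681, -0.0, -0.0]
contact_force: [0.6, -0.1, 0.6]
gripper_width: 0.998
gripper_force: 0.0
time_s: 25.3
tool_pos: [0.5928, -0.0237, 0.2608]
tcp_rot: [0.732, 0.681, 0.001, 0.001]
contact_force: [-0.9, -0.5, -0.8]
gripper_width: 1.001
gripper_force: 0.0
drawer_face [(0.63, [0.5731, 0.0265, 0.1006])]
eye_mid [(0.88, [0.5962, 0.0228, 0.1158])]
pin_grip [(0.88, [0.3374, -0.0957, 0.0072]), (0.81, [0.6951, -0.1778, 0.0077])]
pin_tip [(0.75, [0.3791, -0.015, 0.0054]), (0.63, [0.6007, 0.07, 0.1226])]
```

View pics/f.png

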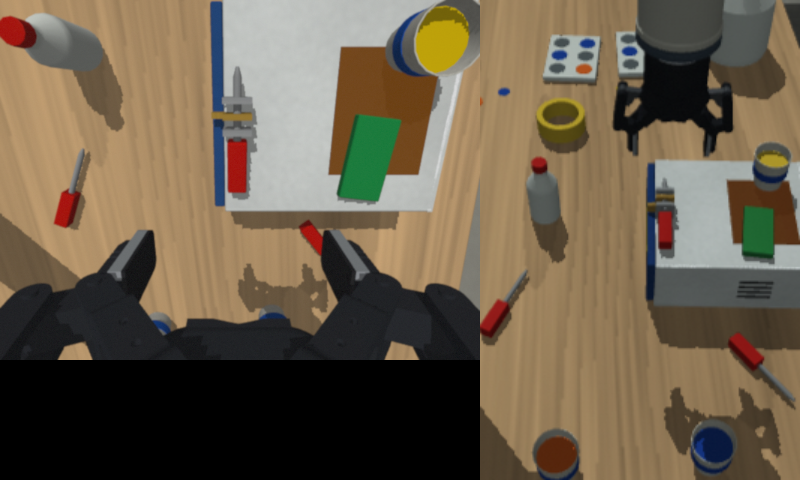

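The pin sits through all three plates and the drawer is home. The bottle, cups, tape and squeegee all stand where they were, and the gripper is clear.

```bash
python3 -c "
from station import *
print(sign_off())"
```

```text
the job is handed in; nothing more can be done
None
```

The drawer is pushed home against its stop, the leftmost pin is through all three eyelet plates and released there, the cups, bottle, tape and squeegee look undisturbed in the final pictures, and the job was handed in at about 25 s; no verdict came back.

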